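# Clamp the wooden test beam in the bending rig

### The job

Take the wooden beam from the rack, slide it under the bridge of the cantilever clamp until its end butts against the end stop, then turn the knurled thumbscrew clockwise, regripping as needed, until its pad bears firmly on the beam. Stop when you feel the resistance clearly rise: overtightening bruises the wood. Let go, and leave the other beams, the weights and the dial gauge where they are.

Things in the scene. Friction and masses are not known exactly. Their poses are not given: they have to be found in the camera images.
- wood_beam: brown wooden test beam, 180 x 40 x 25 mm (its x, y, z), about 0.13 kg, lying flat. Origin: centre of its underside; x along it (both ends alike). It starts on a plywood rack, underside 22 mm above the bench, across two rails 12 mm wide at 74 mm either side of its middle; between the rails there are 14 mm of free air below it down to its board. Rack slots are 75 mm apart, so 35 mm between beams
- clamp: fixed cantilever clamp, green pedestal with an aluminium bridge. Origin: centre of its foot, on the bench. The beam slides in along +x onto a flat seat 50 mm up, reaching from x = -60 (front edge) to 52 mm (end stop, 18 mm high). Guide rails 43 mm apart, 12 mm high, from x = -18 mm on, flared out to x = -46. Bridge at x = -4 to 24 mm, its underside 40 mm and top 56 mm over the seat
- stop (a point): foot of the end stop: clamp x = 52 mm, y = 0, on the seat (z = 50 mm). With the beam home against it the beam's origin is at clamp x = -38 mm and its other end overhangs the seat's front edge by 68 mm
- screw_axis (a point): fixed point on the upright screw axis: clamp x = 10, y = 0, z = 138 mm, inside the knurled head (34 mm across, 22 mm high, its middle 2 mm above to 1 mm below this point at the start). Clockwise from above lowers the screw, 5 mm a turn. Its rubber pad, 26 mm across, starts 2 to 4.2 mm above the beam's top; how far is not measured. Running free it takes 0.08 N m
- alu_beam: bright aluminium beam of the same size on the rack; leave it. Origin: centre of its underside
- acrylic_beam: pale blue acrylic beam of the same size on the rack; leave it. Origin: centre of its underside
- weights: brass slotted weights on a hooked hanger, 43 mm wide, 106 mm high, loose on the bench to the left of the clamp; leave them. Origin: centre of the underside
- dial_stand: dial gauge on a magnetic stand, base 50 x 60 mm, 205 mm high, its arm reaching 113 mm to its -y; leave it. Origin: centre of the base's underside
- pad_mark (a point): fixed point where the screw's pad (screw_pad) meets the beam: clamp x = 10, y = 0, z = 75 mm. Once it bears, torque climbs some 0.9 N m per rad (0.012 per N of clamping): 0.3 to 0.6 is firm, from 0.8 the wood bruises; the head pushes up 15 N per rad on fingers that follow the thread. A stopped step leaves about 0.08 N m backwards on the tool if free; under load first more, then it turns positive
Mind the look-alikes: they are no part of the job. Of the things that look like the wood_beam, the middle-sized one is meant.

How it is judged (in metres and radians):
On the way, in this order (a step that is already met when the one before it is completed fails the run):
1. the wooden beam lies on the seat, home against the end stop (x of wood_beam in the frame of clamp above -0.041 m and y of wood_beam in the frame of clamp between -0.004 and 0.004 m and angle between the x axis of wood_beam and the x axis of clamp, either way round below 0.08 rad and height (world z) of wood_beam between 0.047 and 0.053 m), for 0.2 s.
2. the screw's pad bears on the beam (all of step 1 and contact force between screw_pad and wood_beam above 12 N), for 0.2 s.
At the end, for the whole second after the job is handed in: The beam lies at rest on the seat, its end within 3 mm of the end stop and square between the rails, held by the screw's pad with more than 12 N; nothing is touched by the robot (all of step 2 and linear speed of wood_beam below 0.01 m/s).
It fails at once if the screw is overtightened and its pad (screw_pad) bruises the wood (contact force between screw_pad and wood_beam above 65 N).
It fails at once if another beam, the weights or the dial gauge is pushed away (distance of any of alu_beam, acrylic_beam, weights, dial_stand from where it was at the start of the episode above 0.02 m).
It also fails if it takes over 72 s, if anything falls off the work surface, if the arm or the gripper's body presses on something with over 40 N, if the wrist force passes 120 N, or if a joint passes its speed limit or range.

### The arm

A 6-joint arm with a two-finger parallel gripper is mounted at the origin on the work surface. World frame = base frame: x ahead of the robot, y to its left, z up, the work surface at z = 0. Lengths are in m, angles in degrees, forces in N, time in s.
With the tool pointing down it reaches from about 0.4 to 0.825 m from the base axis. Payload 7 kg.
Tool frame: the origin (TCP) lies midway between the tips of the shut fingers; the grasp point (between the pads) lies 19 mm behind it; z points along the fingers, y is the line along which they close (so a half turn about z gives the same grasp; the last joint's range is limited). The gripper opens to 88 mm and grips with 3 to 60 N. Pads are 19 mm wide; open, the fingers measure 130 mm over their backs; the gripper's body (78 mm by 193 mm) begins 47 mm behind the grasp point.
Start: joints at [-55.17, 20.546, 0.682, 0, -70.136, -16.507], TCP at [0.212, -0.641, 0.227] pointing down, gripper open.
Joint ranges: [-176.03, 176.03], [-82.01, 121.73], [-58.28, 71.71], [-173.87, 95.51], [-174.79, -0.11], [-173.66, 173.66]. Speed limits (degrees/s): [136.94, 136.94, 172.46, 180, 180, 180].

### API

Orientations are given as [roll, pitch, yaw] about the fixed x, y, z axes, in that order (R = Rz(yaw) Ry(pitch) Rx(roll)).
In Python, from plant import r gives the robot as it stands. The module is installed in compiled form; this text tells all that it offers.
- The arm moves only by the tool play_rows, never from a script. Its argument "rows" is a list of rows, each an object with "slide": the shift along the tool's x, y, z as a fraction of full scale, a list of three; "delta_rot": the turn, a rotation vector about the tool's x, y, z as a fraction of full scale, a list of three; "fingers": the opening, from -1 (shut) to 1 (fully open). In form: [{"slide": [x, y, z], "delta_rot": [rx, ry, rz], "fingers": fingers}, ...]. A call has 1 to 8 rows; each row shifts and turns the commanded pose from where the row before left it, along the tool's axes as they then stand; what a row does not reach is not made up. Full scale, the value 1, is 0.15 m for a shift and 0.08 rad for a turn. A row lasts 1/8 s, in which the tool goes at most 62.5 mm and 10.7 degrees, less where a joint would pass 70% of its speed; a pose out of reach is approached as far as the arm can. A call with a number of a shift or a turn outside -1 to 1 is refused whole. A call with a gripper value outside its range is refused whole. The fingers move at their own pace and stop on an object; "squeeze" is the grip in N (left out, the last holds). Time passes only in rows, so rows that do not move let the fingers close. It gives the time, the measured TCP pose, the force, the opening and the grip force at its end, in the units of the state.
- r.get_state(): the state, without advancing time (a new reading comes with each control period).
- r.capture(name): name is "side" or "top"; returns a dict with "image" (400x640x3 uint8, blue, green, red), "fx", "fy", "cx", "cy" (pixels), "distortion" ([k1, k2, p1, p2, k3] as OpenCV has them; the pictures are not rectified), "R" (3x3) and "t" (3): a world point X has camera coordinates R X + t. Camera axes: x right, y down, z forward; pixel columns grow to the right and rows downward; lengths in m; the calibration is good to about 2 mm. A picture is of the moment at which its call begins. There is no depth.
- r.close_job(): hands the job in; it is judged then, once.
The state is a dict: "time_s": time; "joints": joint angles; "qd": joint speeds; "joint_torque": joint torques, N m; "tcp_pos": TCP position; "eef_rot": TCP orientation; "contact_force": force on the tool from outside, world axes, zero at the start; "moment": the same for the moment, N m; "gripper_width": finger opening in m; "gripper_force": force on a finger pad.
Only numpy, scipy, OpenCV 4.12 (cv2) and the standard library are available. Lean on these libraries where they do the work, as an engineer would, in place of code of your own. Each camera call takes 0.05 s, during which the arm holds its last target. There are 200 camera calls.

## Working session

There is one attempt and no reset: what is moved stays moved. The work goes in short steps, Python scripts to look and compute and a tool call to move; the robot and the scene stay as the last step left them, time stands still between calls to the robot, and variables do not carry over. Pictures are saved under pics/ and viewed, at most 10 in all, crops included, and the job is handed in when it is done.

Besides the shell and the picture viewer there is one more tool, called after "Call:" as name([rows], argument=value, ...), one row to a line, values as JSON. play_rows: Moves the arm, as the interface text tells. Shift numbers are shares of 0.15 m and turn numbers shares of 0.08 rad, none past 1 either way. Its arguments: {"type":"object","properties":{"rows":{"type":"array"},"squeeze":{"type":"number"}},"required":["rows"]}

```bash
mkdir -p pics
cat > h.py <<'E'
import numpy as np, cv2
from plant import r
def K(c): return np.array([[c["fx"],0,c["cx"]],[0,c["fy"],c["cy"]],[0,0,1.]])
def ray(c,uv):
    p=cv2.undistortPoints(np.array(uv,float).reshape(-1,1,2),K(c),np.array(c["distortion"],float)).reshape(-1,2)
    R=np.array(c["R"]);d=np.c_[p,np.ones(len(p))]@R; o=-R.T@np.array(c["t"]); return o,d
def plane(c,uv,z):
    o,d=ray(c,uv); return o+d*((z-o[2])/d[:,2])[:,None]
def proj(c,X):
    R=np.array(c["R"]); return cv2.projectPoints(np.array(X,float).reshape(-1,3),cv2.Rodrigues(R)[0],np.array(c["t"],float),K(c),np.array(c["distortion"],float))[0].reshape(-1,2)
E
python3 - <<'E'
from h import *
for n in("top","side"):
    c=r.capture(n); cv2.imwrite(f"pics/{n}0.png",c["image"]); print(n,c["fx"],-np.array(c["R"]).T@np.array(c["t"]),np.round(c["R"],3).tolist())
print(r.get_state())
E
```

```text
top 442.7941470470252 [ 0.31416339 -0.00594942  1.59642562] [[-0.01, -1.0, -0.018], [-0.999, 0.01, -0.048], [0.049, 0.017, -0.999]]
side 462.26001710597643 [-0.30153943  0.83332052  0.99259479] [[-0.76, -0.65, -0.008], [-0.405, 0.482, -0.777], [0.509, -0.587, -0.63]]
{'time_s': 0.1, 'joints': array([-5.51701135e+01,  2.05881639e+01,  6.39882601e-01, -1.66359150e-02,
       -7.01361326e+01, -1.65073218e+01]), 'qd': array([ 0.04966672, -0.14068492,  0.04528732, -0.00995645, -0.01656695,
       -0.00546395]), 'joint_torque': array([-1.89163648e-04, -5.84160554e+01,  2.93754494e+01,  7.01556221e+00,
        1.01985218e-02, -5.14807482e-05]), 'tcp_pos': array([ 0.21203718, -0.64037996,  0.22571697]), 'eef_rot': array([ 1.79914621e+02, -8.99215920e-03, -1.61683093e+02]), 'contact_force': array([ 0.7763275 , -0.36551779, -0.51780418]), 'moment': array([ 0.01201209,  0.00226186, -0.02623768]), 'gripper_force': 0.0, 'gripper_width': 0.08760281898002188}
```

View pics/top0.png

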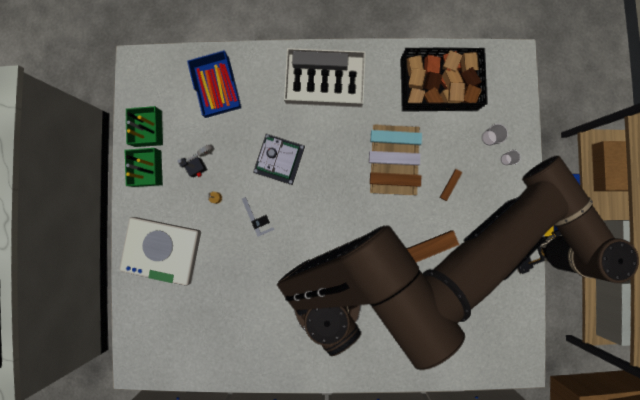

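View pics/side0.png

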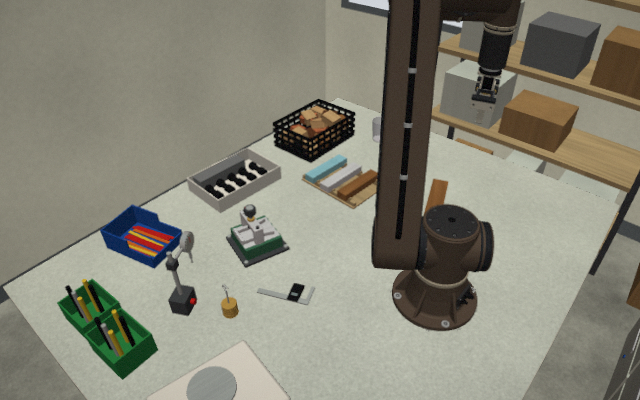

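Top: wood beam in rack at (396,181), with the look-alikes at (451,184) and (435,245). Clamp is at (278,158), dial stand (196,162), weights (215,197). I'll zoom in next.

Run:
```python
from h import *
t=cv2.imread("pics/top0.png");s=cv2.imread("pics/side0.png")
a=cv2.resize(t[125:195,240:315],(400,373),interpolation=cv2.INTER_CUBIC)
b=cv2.resize(s[200:270,220:295],(400,373),interpolation=cv2.INTER_CUBIC)
cv2.imwrite("pics/z0.png",np.hstack([a,b]))
c=r.capture("top")
hsv=cv2.cvtColor(t,cv2.COLOR_BGR2HSV)
print(hsv[181,385:405:5],hsv[192,390:400:5],hsv[158,396],hsv[136,396])
def rect(m,roi,z,name):
    mm=np.zeros_like(m);x0,y0,x1,y1=roi;mm[y0:y1,x0:x1]=m[y0:y1,x0:x1]
    cs=cv2.findContours(mm,cv2.RETR_EXTERNAL,cv2.CHAIN_APPROX_NONE)[0];k=max(cs,key=cv2.contourArea)
    P=plane(c,k.reshape(-1,2),z);q=cv2.minAreaRect((P[:,:2]*1000).astype(np.float32));print(name,q,cv2.boundingRect(k))
wood=cv2.inRange(hsv,(5,120,40),(18,255,150))
rect(wood,(360,165,430,200),.047,"wood")
rect(wood,(435,160,470,205),.02,"small")
rect(cv2.inRange(hsv,(80,40,100),(105,255,255)),(360,120,430,150),.047,"acr")
rect(cv2.inRange(hsv,(105,10,100),(135,80,255)),(360,145,430,170),.047,"alu")
rect(cv2.inRange(hsv,(0,0,0),(180,255,75)),(245,125,315,195),.0,"clampdark")
```

```text
[[ 12 174  95]
 [ 13 177  92]
 [ 12 177  91]
 [ 12 181  89]] [[ 18 111 122]
 [ 17 110 121]] [122  21 157] [ 94  79 155]
wood ((445.6170349121094, -245.65443420410156), (177.36001586914062, 47.12770462036133), 85.18690490722656) (370, 172, 51, 16)
small ((426.471923828125, -448.90252685546875), (24.36480712890625, 115.54816436767578), 59.695533752441406) (441, 170, 20, 30)
acr ((595.22412109375, -250.81141662597656), (180.94229125976562, 40.420677185058594), 85.98064422607422) (370, 130, 52, 15)
alu ((521.2235717773438, -243.3482666015625), (177.3613739013672, 38.95106887817383), 86.70042419433594) (369, 151, 51, 14)
clampdark ((527.8082275390625, 168.06698608398438), (149.4723358154297, 148.89720153808594), 71.6278305053711) (255, 135, 50, 50)
```

View pics/z0.png

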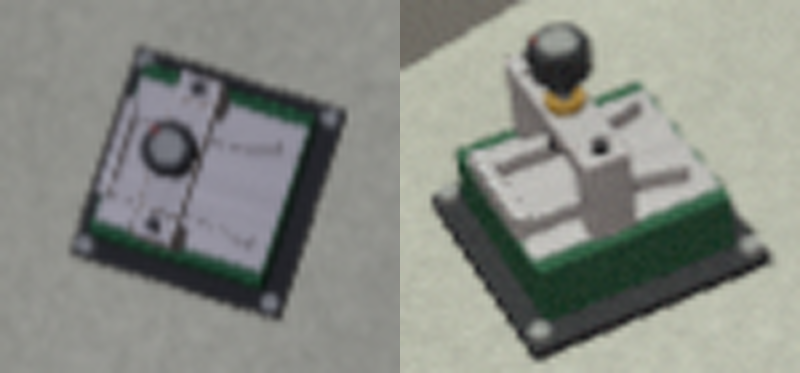

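Zoom: the clamp's end stop faces image left (+y), and the entry faces right (-y). The screw head is at about zoom (170,150) in top and (562,50) in side. Next I cross the two views for the clamp.

Run:
```python
from h import *
ct=r.capture("top");cs=r.capture("side");z=75/400
T=lambda a,b:(240+a*z-.4,125+b*z-.4); S=lambda a,b:(220+(a-400)*z-.4,200+b*z-.4)
def tri(p,q):
    o1,d1=ray(ct,[p]);o2,d2=ray(cs,[q]);d1=d1[0];d2=d2[0]
    A=np.c_[d1,-d2];l=np.linalg.lstsq(A,o2-o1,rcond=None)[0];a=o1+l[0]*d1;b=o2+l[1]*d2;return (a+b)/2*1000,np.linalg.norm(a-b)*1000
for n,p,q in[("headtop",T(170,149),S(562,44)),("footNW",T(140,46),S(433,200)),("footSE",T(280,319),S(771,258)),("footSW",T(70,252),S(536,357))]:
    X,e=tri(p,q);print(n,np.round(X,1),round(e,1))
print(plane(ct,[T(170,149)],.149),plane(cs,[S(562,44)],.149))
P=plane(ct,[T(140,46),T(346,115),T(280,319),T(70,252)],.008);print(P,P.mean(0))
print("seat",plane(ct,[T(315,122),T(264,285)],.05))
print("dial,weights",plane(ct,[(196,168)],0.03),plane(ct,[(207,150)],0.2),plane(ct,[(215,197)],0.03))
```

```text
headtop [529.  175.8 151.3] 0.2
footNW [621.2 214.1   8.1] 0.1
footSE [433.9 119.9   8. ] 1.2
footSW [480.3 261.7   7.9] 1.3
[[0.52920947 0.17599292 0.149     ]] [[0.53132085 0.17406052 0.149     ]]
[[0.62127377 0.21413621 0.008     ]
 [0.5717888  0.07383238 0.008     ]
 [0.43349236 0.11949444 0.008     ]
 [0.48072337 0.2621084  0.008     ]] [0.52681958 0.16739286 0.008     ]
seat [[0.56058371 0.0922559  0.05      ]
 [0.45289138 0.12658978 0.05      ]]
dial,weights [[0.49515715 0.46444845 0.03      ]] [[0.53310967 0.37786604 0.2       ]] [[0.38993696 0.3945817  0.03      ]]
```

Call:
play_rows([
  {"slide": [0, 0, 0], "delta_rot": [0, 0, -1], "fingers": 0.2},
  {"slide": [0, 0, 0], "delta_rot": [0, 0, -1], "fingers": 0.2},
  {"slide": [0, 0, 0], "delta_rot": [0, 0, -1], "fingers": 0.2},
  {"slide": [0, 0, 0], "delta_rot": [0, 0, -1], "fingers": 0.2},
  {"slide": [0, 0, 0], "delta_rot": [0, 0, -1], "fingers": 0.2},
  {"slide": [0, 0, 0], "delta_rot": [0, 0, -1], "fingers": 0.2},
  {"slide": [0, 0, 0], "delta_rot": [0, 0, -1], "fingers": 0.2},
  {"slide": [0, 0, 0], "delta_rot": [0, 0, -1], "fingers": 0.2},
])

```text
time_s: 1.25
tcp_pos: [0.2121, -0.6407, 0.2264]
eef_rot: [180.0, 0.0, -124.9]
contact_force: [-0.3, 0.4, 0.6]
gripper_width: 0.0525
gripper_force: 0.0
```

Call:
play_rows([
  {"slide": [0, 0, 0], "delta_rot": [0, 0, -0.975], "fingers": 0.2},
  {"slide": [0, 0, 0], "delta_rot": [0, 0, -0.975], "fingers": 0.2},
  {"slide": [0, 0, 0], "delta_rot": [0, 0, -0.975], "fingers": 0.2},
  {"slide": [0, 0, 0], "delta_rot": [0, 0, -0.975], "fingers": 0.2},
  {"slide": [0, 0, 0], "delta_rot": [0, 0, -0.975], "fingers": 0.2},
  {"slide": [0, 0, 0], "delta_rot": [0, 0, -0.975], "fingers": 0.2},
  {"slide": [0, 0, 0], "delta_rot": [0, 0, -0.975], "fingers": 0.2},
])

```text
time_s: 2.12
tcp_pos: [0.2121, -0.6407, 0.2264]
eef_rot: [180.0, 0.0, -93.6]
contact_force: [-0.1, -0.3, 0.5]
gripper_width: 0.0526
gripper_force: 0.0
```

Call:
play_rows([
  {"slide": [-0.301, -0.175, 0], "delta_rot": [0, 0, 0], "fingers": 0.2},
  {"slide": [-0.301, -0.175, 0], "delta_rot": [0, 0, 0], "fingers": 0.2},
  {"slide": [-0.301, -0.175, 0], "delta_rot": [0, 0, 0], "fingers": 0.2},
  {"slide": [-0.301, -0.175, 0], "delta_rot": [0, 0, 0], "fingers": 0.2},
  {"slide": [-0.301, -0.175, 0], "delta_rot": [0, 0, 0], "fingers": 0.2},
  {"slide": [-0.301, -0.175, 0], "delta_rot": [0, 0, 0], "fingers": 0.2},
  {"slide": [-0.301, -0.175, 0], "delta_rot": [0, 0, 0], "fingers": 0.2},
  {"slide": [-0.301, -0.175, 0], "delta_rot": [0, 0, 0], "fingers": 0.2},
])

```text
time_s: 3.12
tcp_pos: [0.446, -0.2924, 0.2268]
eef_rot: [-180.0, -0.0, -93.7]
contact_force: [0.9, -0.0, 0.0]
gripper_width: 0.0529
gripper_force: 0.0
```

Call:
play_rows([
  {"slide": [0, 0, 0.28], "delta_rot": [0, 0, 0], "fingers": 0.2},
  {"slide": [0, 0, 0.28], "delta_rot": [0, 0, 0], "fingers": 0.2},
  {"slide": [0, 0, 0.28], "delta_rot": [0, 0, 0], "fingers": 0.2},
  {"slide": [0, 0, 0.2], "delta_rot": [0, 0, 0], "fingers": 0.2},
  {"slide": [0, 0, 0], "delta_rot": [0, 0, 0], "fingers": 0.2},
])

```text
time_s: 3.75
tcp_pos: [0.4435, -0.2935, 0.0686]
eef_rot: [179.7, 0.1, -93.7]
contact_force: [1.1, -0.7, 0.2]
gripper_width: 0.0527
gripper_force: 0.0
```

Run:
```python
from h import *
c=r.capture("side");s=r.get_state();p=s["tcp_pos"];print(p,proj(c,[p]))
x0,y0=280,120
cv2.imwrite("pics/s1.png",cv2.resize(c["image"][y0:y0+100,x0:x0+130],(780,600),interpolation=cv2.INTER_CUBIC))
```

```text
[ 0.44481784 -0.29398796  0.07032045] [[367.10202146 170.98874694]]
```

View pics/s1.png

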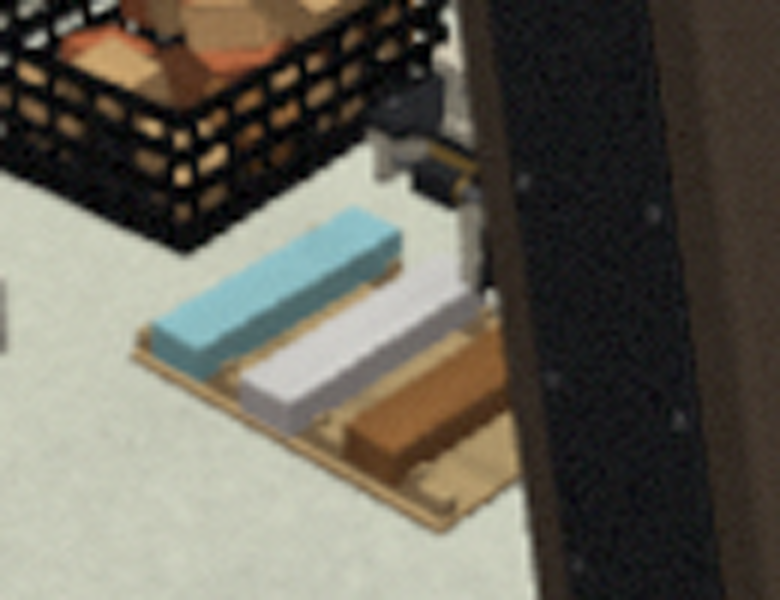

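The side view shows the wood beam's +y end. Its top corners are at about crop (350,426) and (402,455); the arm hides the grasp. I'll check them by ray casting.

Run:
```python
from h import *
c=r.capture("side");f=lambda a,b:(280+a/6-.4,120+b/6-.4)
P=plane(c,[f(347,427),f(402,455)],.047);print(P,P.mean(0)-.09*np.array([.063,.998,0]))
c=r.capture("top");print(proj(c,[[.447,-.2455,.047]])); cv2.imwrite("pics/t1.png",c["image"])
P=plane(c,[(370,174.5),(421,174),(421,187),(370,187)],.047);print(P)
```

```text
[[ 0.47145184 -0.16099223  0.047     ]
 [ 0.43157125 -0.16041867  0.047     ]] [ 0.44584155 -0.25052545  0.047     ]
[[395.10997094 178.64811047]]
[[ 0.46249697 -0.15748245  0.047     ]
 [ 0.46251942 -0.33721146  0.047     ]
 [ 0.41670514 -0.33619038  0.047     ]
 [ 0.41852529 -0.15678422  0.047     ]]
```

Call:
play_rows([
  {"slide": [0, 0, 0.12], "delta_rot": [0, 0, 0], "fingers": 0.2},
  {"slide": [0, 0, 0.12], "delta_rot": [0, 0, 0], "fingers": 0.2},
  {"slide": [0, 0, 0.11], "delta_rot": [0, 0, 0], "fingers": 0.2},
  {"slide": [0, 0, 0], "delta_rot": [0, 0, 0], "fingers": 0.2},
])

```text
time_s: 4.4
tcp_pos: [0.4454, -0.2941, 0.0186]
eef_rot: [-180.0, -0.0, -93.7]
contact_force: [-0.4, -0.2, 1.0]
gripper_width: 0.0524
gripper_force: 0.0
```

Call:
play_rows([
  {"slide": [0, 0, 0], "delta_rot": [0, 0, 0], "fingers": -1},
  {"slide": [0, 0, 0], "delta_rot": [0, 0, 0], "fingers": -1},
  {"slide": [0, 0, 0], "delta_rot": [0, 0, 0], "fingers": -1},
  {"slide": [0, 0, 0], "delta_rot": [0, 0, 0], "fingers": -1},
  {"slide": [0, 0, 0], "delta_rot": [0, 0, 0], "fingers": -1},
  {"slide": [0, 0, 0], "delta_rot": [0, 0, 0], "fingers": -1},
], squeeze=40)

```text
time_s: 5.15
tcp_pos: [0.4456, -0.2942, 0.0193]
eef_rot: [-179.9, -0.0, -93.7]
contact_force: [-2.6, 0.9, 7.7]
gripper_width: 0.0395
gripper_force: 40.0
```

Call:
play_rows([
  {"slide": [0, 0, -0.1], "delta_rot": [0, 0, 0], "fingers": -1},
  {"slide": [0, 0, -0.2], "delta_rot": [0, 0, 0], "fingers": -1},
  {"slide": [0, 0, -0.2], "delta_rot": [0, 0, 0], "fingers": -1},
  {"slide": [0, 0, -0.17], "delta_rot": [0, 0, 0], "fingers": -1},
  {"slide": [0, 0, 0], "delta_rot": [0, 0, 0.82], "fingers": -1},
  {"slide": [0, 0, 0], "delta_rot": [0, 0, 0.82], "fingers": -1},
  {"slide": [0, 0, 0], "delta_rot": [0, 0, 0.82], "fingers": -1},
  {"slide": [0, 0, 0], "delta_rot": [0, 0, 0.82], "fingers": -1},
])

```text
time_s: 6.15
tcp_pos: [0.4453, -0.2939, 0.1197]
eef_rot: [-179.9, 0.0, -108.9]
contact_force: [-1.0, 0.2, -1.0]
gripper_width: 0.0399
gripper_force: 39.9
```

Call:
play_rows([
  {"slide": [-0.262, 0.095, 0], "delta_rot": [0, 0, 0], "fingers": -1},
  {"slide": [-0.262, 0.095, 0], "delta_rot": [0, 0, 0], "fingers": -1},
  {"slide": [-0.262, 0.095, 0], "delta_rot": [0, 0, 0], "fingers": -1},
  {"slide": [-0.262, 0.095, 0], "delta_rot": [0, 0, 0], "fingers": -1},
  {"slide": [-0.262, 0.095, 0], "delta_rot": [0, 0, 0], "fingers": -1},
  {"slide": [0, 0, 0], "delta_rot": [0, 0, 0], "fingers": -1},
  {"slide": [0, 0, 0], "delta_rot": [0, 0, 0], "fingers": -1},
])

```text
time_s: 7.02
tcp_pos: [0.4411, -0.0849, 0.1193]
eef_rot: [-180.0, 0.0, -108.7]
contact_force: [-0.1, -0.6, -2.3]
gripper_width: 0.04
gripper_force: 39.9
```

Run:
```python
from h import *
t=r.capture("top")["image"];s=r.capture("side");p=r.get_state()["tcp_pos"]
a=cv2.resize(t[100:230,240:370],(400,400),interpolation=cv2.INTER_CUBIC)
b=cv2.resize(s["image"][150:280,220:350],(400,400),interpolation=cv2.INTER_CUBIC)
cv2.imwrite("pics/z2.png",np.hstack([a,b]));print(p,proj(s,[p]))
```

```text
[ 0.44093398 -0.08558959  0.1188891 ] [[330.52136791 187.30268444]]
```

View pics/z2.png

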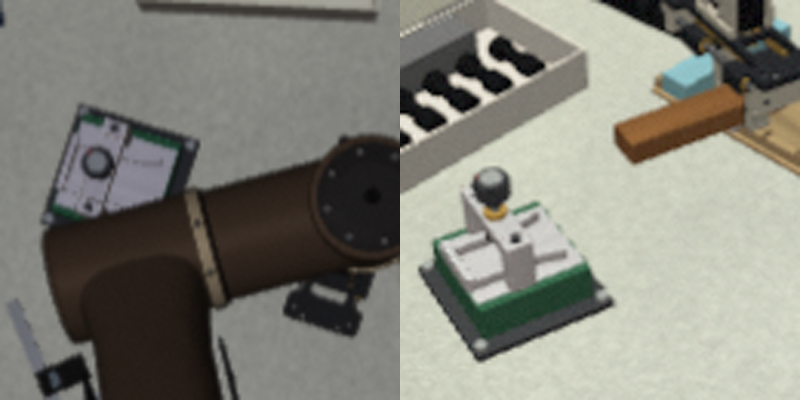

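Side view: the beam is held level, with its lead-end top corners at about crop (616,126) and (634,143). Clamp is unchanged. I'll check the held beam's offset.

Run:
```python
from h import *
s=r.capture("side");i=s["image"];h=cv2.cvtColor(i,cv2.COLOR_BGR2HSV)
m=cv2.inRange(h,(4,110,40),(18,255,255));m[:, :288]=0;m[:,325:]=0;m[:175]=0;m[205:]=0
k=max(cv2.findContours(m,0,1)[0],key=cv2.contourArea);print(cv2.approxPolyDP(k,1.5,True).reshape(-1,2).tolist())
o=np.array([.5265,.167]);u=np.array([.3206,.9472]);v=np.array([-.9472,.3206])
P=np.array([220+216*.325-.3,150+126*.325-.3]),np.array([220+234*.325-.3,150+144*.325-.3])
Q=plane(s,P,.147);print(Q,[( (q[:2]-o)@u,(q[:2]-o)@v) for q in Q])
# expected corners
E=[np.r_[o+x*u+y*v,z] for x,y,z in[(-.128,-.02,.147),(-.128,.02,.147),(-.128,.02,.122)]];print(proj(s,E))
# clamp seat/rails check: stop foot corners, head
print(proj(s,[np.r_[o+.01*u,.149]]))
```

```text
[[324, 178], [291, 190], [291, 197], [297, 202], [324, 192]]
[[0.50107198 0.03672954 0.147     ]
 [0.46755651 0.04674789 0.147     ]] [(np.float64(-0.1315444031048056), np.float64(-0.01767928714322109)), (np.float64(-0.13280008566377863), np.float64(0.017278449288220525))]
[[288.51523381 190.62362581]
 [294.7752353  197.48479845]
 [295.09769455 204.02236764]]
[[249.74524106 208.47551058]]
```

Call:
play_rows([
  {"slide": [0, 0, 0.15], "delta_rot": [0, 0, 0], "fingers": -1},
  {"slide": [0, 0, 0.15], "delta_rot": [0, 0, 0], "fingers": -1},
  {"slide": [0, 0, 0.14], "delta_rot": [0, 0, 0], "fingers": -1},
  {"slide": [-0.2, 0, 0], "delta_rot": [0, 0, 0], "fingers": -1},
  {"slide": [-0.2, 0, 0], "delta_rot": [0, 0, 0], "fingers": -1},
  {"slide": [-0.2, 0, 0], "delta_rot": [0, 0, 0], "fingers": -1},
  {"slide": [-0.18, 0, 0], "delta_rot": [0, 0, 0], "fingers": -1},
  {"slide": [0, 0, 0], "delta_rot": [0, 0, 0], "fingers": -1},
])

```text
time_s: 8.18
tcp_pos: [0.4796, 0.0264, 0.0525]
eef_rot: [-180.0, 0.0, -108.7]
contact_force: [-0.3, -0.1, -1.8]
gripper_width: 0.0399
gripper_force: 39.9
```

Run:
```python
from h import *
s=r.capture("side");p=r.get_state();print(p["tcp_pos"],p["contact_force"])
cv2.imwrite("pics/z3.png",cv2.resize(s["image"][185:275,215:335],(800,600),interpolation=cv2.INTER_CUBIC))
```

```text
[0.47874335 0.02555951 0.05232166] [-0.38116246 -0.88412526 -2.57357058]
```

View pics/z3.png

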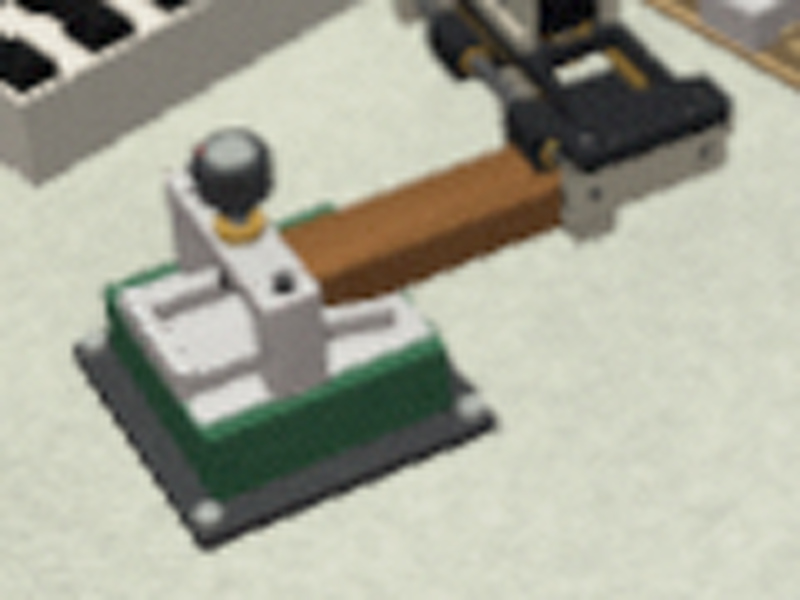

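The beam sits between the flared rails with its front under the bridge edge. Next I lower it onto the seat.

Call:
play_rows([
  {"slide": [0, 0, 0.018], "delta_rot": [0, 0, 0], "fingers": -1},
  {"slide": [0, 0, 0.012], "delta_rot": [0, 0, 0], "fingers": -1},
  {"slide": [0, 0, 0], "delta_rot": [0, 0, 0], "fingers": -1},
])

```text
time_s: 8.6
tcp_pos: [0.4784, 0.0252, 0.0479]
eef_rot: [180.0, -0.0, -108.8]
contact_force: [0.6, -1.2, -2.4]
gripper_width: 0.0399
gripper_force: 39.9
```

Call:
play_rows([
  {"slide": [0, 0, 0.006], "delta_rot": [0, 0, 0], "fingers": -1},
  {"slide": [-0.07, 0, 0], "delta_rot": [0, 0, 0], "fingers": -1},
  {"slide": [-0.08, 0, 0], "delta_rot": [0, 0, 0], "fingers": -1},
  {"slide": [0, 0, 0], "delta_rot": [0, 0, 0], "fingers": -1},
])

```text
time_s: 9.1
tcp_pos: [0.4864, 0.0483, 0.0472]
eef_rot: [-180.0, 0.0, -108.7]
contact_force: [0.7, -0.2, 0.0]
gripper_width: 0.04
gripper_force: 39.9
```

Call:
play_rows([
  {"slide": [-0.08, 0, 0], "delta_rot": [0, 0, 0], "fingers": -1},
  {"slide": [-0.08, 0, 0], "delta_rot": [0, 0, 0], "fingers": -1},
  {"slide": [-0.06, 0, 0], "delta_rot": [0, 0, 0], "fingers": -1},
  {"slide": [0, 0, 0], "delta_rot": [0, 0, 0], "fingers": -1},
])

```text
time_s: 9.6
tcp_pos: [0.497, 0.0795, 0.0472]
eef_rot: [-180.0, 0.1, -108.7]
contact_force: [-0.2, 1.7, 0.7]
gripper_width: 0.0397
gripper_force: 39.9
```

Call:
play_rows([
  {"slide": [-0.02, 0, 0], "delta_rot": [0, 0, 0], "fingers": -1},
  {"slide": [-0.02, 0, 0], "delta_rot": [0, 0, 0], "fingers": -1},
  {"slide": [0, 0, 0], "delta_rot": [0, 0, 0], "fingers": -1},
])

```text
time_s: 9.98
tcp_pos: [0.4981, 0.0839, 0.0472]
eef_rot: [180.0, -0.0, -108.8]
contact_force: [-2.4, -1.7, 3.7]
gripper_width: 0.0395
gripper_force: 39.9
```

Call:
play_rows([
  {"slide": [-0.015, 0, 0], "delta_rot": [0, 0, 0], "fingers": -1},
  {"slide": [0, 0, 0], "delta_rot": [0, 0, 0], "fingers": -1},
])

```text
time_s: 10.22
tcp_pos: [0.499, 0.086, 0.0472]
eef_rot: [180.0, -0.0, -108.8]
contact_force: [-1.3, -3.0, 4.4]
gripper_width: 0.0399
gripper_force: 39.9
```

Call:
play_rows([
  {"slide": [-0.012, 0, 0], "delta_rot": [0, 0, 0], "fingers": -1},
  {"slide": [0, 0, 0], "delta_rot": [0, 0, 0], "fingers": -1},
])

```text
time_s: 10.48
tcp_pos: [0.4995, 0.0876, 0.0473]
eef_rot: [180.0, -0.0, -108.8]
contact_force: [-1.7, -3.9, 5.2]
gripper_width: 0.0398
gripper_force: 39.9
```

Call:
play_rows([
  {"slide": [-0.012, 0, 0], "delta_rot": [0, 0, 0], "fingers": -1},
  {"slide": [0, 0, 0], "delta_rot": [0, 0, 0], "fingers": -1},
])

```text
time_s: 10.72
tcp_pos: [0.4994, 0.0877, 0.0472]
eef_rot: [179.9, -0.2, -108.8]
contact_force: [-1.7, -11.7, 8.2]
gripper_width: 0.0398
gripper_force: 39.9
```

Call:
play_rows([
  {"slide": [-0.01, 0, 0], "delta_rot": [0, 0, 0], "fingers": -1},
  {"slide": [0, 0, 0], "delta_rot": [0, 0, 0], "fingers": -1},
])

```text
time_s: 10.98
tcp_pos: [0.4993, 0.0878, 0.0472]
eef_rot: [179.9, -0.3, -108.8]
contact_force: [-1.1, -19.4, 9.9]
gripper_width: 0.0398
gripper_force: 39.9
```

Call:
play_rows([
  {"slide": [0.013, 0, -0.003], "delta_rot": [0, 0, 0], "fingers": -1},
  {"slide": [0, 0, 0], "delta_rot": [0, 0, 0], "fingers": 0.2},
  {"slide": [0, 0, 0], "delta_rot": [0, 0, 0], "fingers": 0.2},
  {"slide": [0, 0, 0], "delta_rot": [0, 0, 0], "fingers": 0.2},
  {"slide": [0, 0, -0.1], "delta_rot": [0, 0, 0], "fingers": 0.2},
  {"slide": [0, 0, -0.3], "delta_rot": [0, 0, 0], "fingers": 0.2},
  {"slide": [0, 0, -0.3], "delta_rot": [0, 0, 0], "fingers": 0.2},
  {"slide": [0, 0, -0.3], "delta_rot": [0, 0, 0], "fingers": 0.2},
])

```text
time_s: 11.98
tcp_pos: [0.5, 0.0892, 0.2003]
eef_rot: [-180.0, 0.0, -108.7]
contact_force: [0.3, 0.3, 0.0]
gripper_width: 0.0526
gripper_force: 0.0
```

Run:
```python
from h import *
s=r.capture("side");t=r.capture("top");p=r.get_state();print(p["tcp_pos"],p["contact_force"],p["moment"],p["joints"])
cv2.imwrite("pics/z4.png",np.hstack([cv2.resize(s["image"][195:265,220:290],(400,400),interpolation=cv2.INTER_CUBIC),cv2.resize(t["image"][120:200,240:320],(400,400),interpolation=cv2.INTER_CUBIC)]))
```

```text
[0.50289141 0.09030796 0.20407496] [-0.26076491 -0.53255643  0.35368488] [ 0.07476675 -0.04036002  0.00027068] [ 32.3056856    5.62827951 -22.10331074   0.10925059 -61.69389096
 -51.05208003]
```

View pics/z4.png

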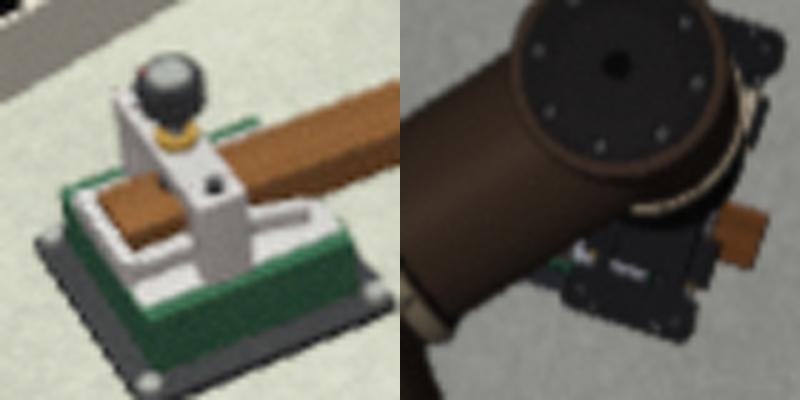

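Beam is home against the stop under the bridge, with the pad still above it. Now I move over the head and wind the wrist back for a long stroke.

Call:
play_rows([
  {"slide": [-0.2, 0.005, 0], "delta_rot": [0, 0, -1], "fingers": 0.2},
  {"slide": [-0.2, 0.02, 0], "delta_rot": [0, 0, -1], "fingers": 0.2},
  {"slide": [-0.2, 0.035, 0], "delta_rot": [0, 0, -1], "fingers": 0.2},
  {"slide": [0, 0, 0], "delta_rot": [0, 0, -1], "fingers": 0.2},
  {"slide": [0, 0, 0], "delta_rot": [0, 0, -1], "fingers": 0.2},
  {"slide": [0, 0, 0], "delta_rot": [0, 0, -1], "fingers": 0.2},
  {"slide": [0, 0, 0], "delta_rot": [0, 0, -1], "fingers": 0.2},
  {"slide": [0, 0, 0], "delta_rot": [0, 0, -1], "fingers": 0.2},
])

```text
time_s: 13.08
tcp_pos: [0.5132, 0.1782, 0.1983]
eef_rot: [-180.0, 0.0, -71.9]
contact_force: [-0.4, 0.6, -0.4]
gripper_width: 0.0527
gripper_force: 0.0
```

Call:
play_rows([
  {"slide": [0, 0, 0], "delta_rot": [0, 0, -1], "fingers": 0.2},
  {"slide": [0, 0, 0], "delta_rot": [0, 0, -1], "fingers": 0.2},
  {"slide": [0, 0, 0], "delta_rot": [0, 0, -1], "fingers": 0.2},
  {"slide": [0, 0, 0], "delta_rot": [0, 0, -1], "fingers": 0.2},
  {"slide": [0, 0, 0], "delta_rot": [0, 0, -1], "fingers": 0.2},
  {"slide": [0, 0, 0], "delta_rot": [0, 0, -1], "fingers": 0.2},
  {"slide": [0, 0, 0], "delta_rot": [0, 0, -1], "fingers": 0.2},
  {"slide": [0, 0, 0], "delta_rot": [0, 0, -1], "fingers": 0.2},
])

```text
time_s: 14.08
tcp_pos: [0.5132, 0.1781, 0.1983]
eef_rot: [-180.0, -0.0, -35.3]
contact_force: [-0.3, -0.2, 1.1]
gripper_width: 0.053
gripper_force: 0.0
```

Call:
play_rows([
  {"slide": [0, 0, 0], "delta_rot": [0, 0, -1], "fingers": 0.2},
  {"slide": [0, 0, 0], "delta_rot": [0, 0, -1], "fingers": 0.2},
  {"slide": [0, 0, 0], "delta_rot": [0, 0, -1], "fingers": 0.2},
  {"slide": [0, 0, 0], "delta_rot": [0, 0, -1], "fingers": 0.2},
  {"slide": [0, 0, 0], "delta_rot": [0, 0, -1], "fingers": 0.2},
  {"slide": [0, 0, 0], "delta_rot": [0, 0, -1], "fingers": 0.2},
  {"slide": [0, 0, 0], "delta_rot": [0, 0, -1], "fingers": 0.2},
  {"slide": [0, 0, 0], "delta_rot": [0, 0, -1], "fingers": 0.2},
])

```text
time_s: 15.08
tcp_pos: [0.5132, 0.1782, 0.1983]
eef_rot: [-180.0, -0.0, 1.4]
contact_force: [-0.5, -0.4, 0.1]
gripper_width: 0.0527
gripper_force: 0.0
```

Call:
play_rows([
  {"slide": [0, 0, 0], "delta_rot": [0, 0, -1], "fingers": 0.2},
  {"slide": [0, 0, 0], "delta_rot": [0, 0, -1], "fingers": 0.2},
  {"slide": [0, 0, 0], "delta_rot": [0, 0, -1], "fingers": 0.2},
  {"slide": [0, 0, 0], "delta_rot": [0, 0, -1], "fingers": 0.2},
  {"slide": [0, 0, 0], "delta_rot": [0, 0, -1], "fingers": 0.2},
  {"slide": [0, 0, 0], "delta_rot": [0, 0, -1], "fingers": 0.2},
  {"slide": [0, 0, 0], "delta_rot": [0, 0, -1], "fingers": 0.2},
  {"slide": [0, 0, 0], "delta_rot": [0, 0, -1], "fingers": 0.2},
])

```text
time_s: 16.08
tcp_pos: [0.5132, 0.1782, 0.1983]
eef_rot: [-180.0, -0.0, 38.1]
contact_force: [-0.1, -0.3, -0.1]
gripper_width: 0.053
gripper_force: 0.0
```

Call:
play_rows([
  {"slide": [0, 0, 0], "delta_rot": [0, 0, -1], "fingers": 0.2},
  {"slide": [0, 0, 0], "delta_rot": [0, 0, -1], "fingers": 0.2},
  {"slide": [0, 0, 0], "delta_rot": [0, 0, -1], "fingers": 0.2},
  {"slide": [0, 0, 0], "delta_rot": [0, 0, -1], "fingers": 0.2},
  {"slide": [0, 0, 0], "delta_rot": [0, 0, -1], "fingers": 0.2},
  {"slide": [0, 0, 0], "delta_rot": [0, 0, -1], "fingers": 0.2},
  {"slide": [0, 0, 0], "delta_rot": [0, 0, -1], "fingers": 0.2},
  {"slide": [0, 0, 0], "delta_rot": [0, 0, -1], "fingers": 0.2},
])

```text
time_s: 17.08
tcp_pos: [0.5132, 0.1781, 0.1983]
eef_rot: [180.0, -0.0, 74.7]
contact_force: [-0.2, -0.8, -0.4]
gripper_width: 0.0529
gripper_force: 0.0
```

```bash
cat > st.py <<'E'
from h import *
p=r.get_state();print(p["time_s"],p["tcp_pos"].round(4),p["eef_rot"].round(2),"F",p["contact_force"].round(2),"M",p["moment"].round(3),"q",p["joints"].round(1),p["gripper_width"].round(4))
E
python3 st.py
```

```text
Traceback (most recent call last):
  File "st.py", line 2, in <module>
    p=r.get_state();print(p["time_s"],p["tcp_pos"].round(4),p["eef_rot"].round(2),"F",p["contact_force"].round(2),"M",p["moment"].round(3),"q",p["joints"].round(1),p["gripper_width"].round(4))
                                                                                                                                                                    ^^^^^^^^^^^^^^^^^^^^^^^^
AttributeError: 'float' object has no attribute 'round'
```

Call:
play_rows([
  {"slide": [0, 0, 0], "delta_rot": [0, 0, -1], "fingers": 0.2},
  {"slide": [0, 0, 0], "delta_rot": [0, 0, -1], "fingers": 0.2},
  {"slide": [0, 0, 0], "delta_rot": [0, 0, -1], "fingers": 0.2},
  {"slide": [0, 0, 0], "delta_rot": [0, 0, -1], "fingers": 0.2},
  {"slide": [0, 0, 0], "delta_rot": [0, 0, -1], "fingers": 0.2},
  {"slide": [0, 0, 0], "delta_rot": [0, 0, -1], "fingers": 0.2},
  {"slide": [0, 0, 0], "delta_rot": [0, 0, -1], "fingers": 0.2},
  {"slide": [0, 0, 0], "delta_rot": [0, 0, -1], "fingers": 0.2},
])

```text
time_s: 18.08
tcp_pos: [0.5132, 0.1781, 0.1983]
eef_rot: [180.0, -0.0, 111.4]
contact_force: [0.6, -0.2, -0.1]
gripper_width: 0.0526
gripper_force: 0.0
```

Call:
play_rows([
  {"slide": [-0.051, 0.098, 0], "delta_rot": [0, 0, 0], "fingers": 0.2},
  {"slide": [0, 0, 0.13], "delta_rot": [0, 0, 0], "fingers": 0.2},
  {"slide": [0, 0, 0.13], "delta_rot": [0, 0, 0], "fingers": 0.2},
  {"slide": [0, 0, 0], "delta_rot": [0, 0, 0], "fingers": 0.2},
])

```text
time_s: 18.58
tcp_pos: [0.5296, 0.1757, 0.1575]
eef_rot: [-179.8, 0.0, 111.2]
contact_force: [-0.4, -0.4, 1.3]
gripper_width: 0.053
gripper_force: 0.0
```

```bash
sed -i 's/,p\["gripper_width"\].round(4)//' st.py; python3 st.py
python3 - <<'E'
from h import *
s=r.capture("side");p=r.get_state()["tcp_pos"]
x0,y0=205,170;print(((proj(s,[p,[.5297,.1763,.149],[.5297,.1763,.138]])-[x0,y0])*6.6667))
cv2.imwrite("pics/z5.png",cv2.resize(s["image"][y0:y0+75,x0:x0+100],(667,500),interpolation=cv2.INTER_CUBIC))
E
```

```text
18.575 [0.5296 0.1757 0.1575] [-1.7985e+02  4.0000e-02  1.1117e+02] F [-0.37 -0.38  1.26] M [-0.112  0.062  0.007] q [ 38.5  12.9 -19.7  -0.  -57.6 162.7]
[[296.13442729 238.36931984]
 [298.60198834 256.31959717]
 [301.12050246 275.80586424]]
```

View pics/z5.png

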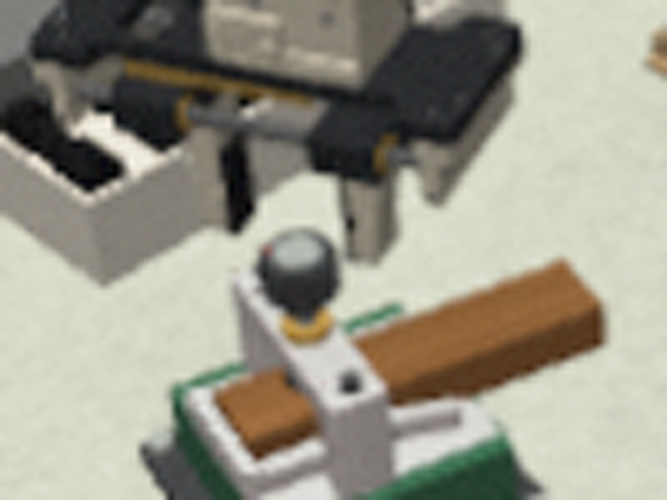

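Head's top disc is at crop (300,252), where predicted, with the fingers on both sides. Next I descend and grip.

Call:
play_rows([
  {"slide": [0, 0, 0.09], "delta_rot": [0, 0, 0], "fingers": 0.2},
  {"slide": [0, 0, 0.09], "delta_rot": [0, 0, 0], "fingers": 0.2},
  {"slide": [0, 0, 0.08], "delta_rot": [0, 0, 0], "fingers": 0.2},
  {"slide": [0, 0, 0], "delta_rot": [0, 0, 0], "fingers": 0.2},
])

```text
time_s: 19.12
tcp_pos: [0.529, 0.1758, 0.1183]
eef_rot: [-179.9, 0.0, 111.3]
contact_force: [0.2, 0.1, -0.3]
gripper_width: 0.0525
gripper_force: 0.0
```

Call:
play_rows([
  {"slide": [0, 0, 0], "delta_rot": [0, 0, 0], "fingers": -1},
  {"slide": [0, 0, 0], "delta_rot": [0, 0, 0], "fingers": -1},
  {"slide": [0, 0, 0], "delta_rot": [0, 0, 0], "fingers": -1},
  {"slide": [0, 0, 0], "delta_rot": [0, 0, 0], "fingers": -1},
  {"slide": [0, 0, 0], "delta_rot": [0, 0, 0], "fingers": -1},
], squeeze=35)

```text
time_s: 19.75
tcp_pos: [0.5313, 0.177, 0.1203]
eef_rot: [179.8, -0.0, 111.3]
contact_force: [6.9, 0.2, -3.1]
gripper_width: 0.0336
gripper_force: 35.0
```

```bash
python3 st.py
```

```text
19.75 [0.5313 0.177  0.1203] [ 1.7981e+02 -2.0000e-02  1.1127e+02] F [ 6.85  0.22 -3.09] M [ 0.122 -1.742 -0.056] q [ 38.5  15.1 -22.3   0.  -52.4 162.8]
```

Call:
play_rows([
  {"slide": [0, 0.01, 0], "delta_rot": [0, 0, 0.5], "fingers": -1},
  {"slide": [0, 0, 0.0004], "delta_rot": [0, 0, 1], "fingers": -1},
  {"slide": [0, 0, 0.0004], "delta_rot": [0, 0, 1], "fingers": -1},
  {"slide": [0, 0, 0.0004], "delta_rot": [0, 0, 1], "fingers": -1},
  {"slide": [0, 0, 0.0004], "delta_rot": [0, 0, 1], "fingers": -1},
  {"slide": [0, 0, 0.0004], "delta_rot": [0, 0, 1], "fingers": -1},
  {"slide": [0, 0, 0], "delta_rot": [0, 0, 0], "fingers": -1},
])

```text
time_s: 20.62
tcp_pos: [0.5308, 0.1769, 0.1198]
eef_rot: [-180.0, -0.0, 86.1]
contact_force: [-3.9, 0.4, 5.2]
gripper_width: 0.0336
gripper_force: 35.0
```

```bash
python3 st.py
```

```text
20.625 [0.5308 0.1769 0.1198] [-1.7999e+02 -2.0000e-02  8.6070e+01] F [-3.89  0.44  5.25] M [ 0.265  1.792 -0.101] q [ 38.5  15.2 -22.2  -0.  -52.6 137.6]
```

Call:
play_rows([
  {"slide": [0, 0, 0.0004], "delta_rot": [0, 0, 1], "fingers": -1},
  {"slide": [0, 0, 0.0004], "delta_rot": [0, 0, 1], "fingers": -1},
  {"slide": [0, 0, 0.0004], "delta_rot": [0, 0, 1], "fingers": -1},
  {"slide": [0, 0, 0.0004], "delta_rot": [0, 0, 1], "fingers": -1},
  {"slide": [0, 0, 0.0004], "delta_rot": [0, 0, 1], "fingers": -1},
  {"slide": [0, 0, 0.0004], "delta_rot": [0, 0, 1], "fingers": -1},
  {"slide": [0, 0, 0.0004], "delta_rot": [0, 0, 1], "fingers": -1},
  {"slide": [0, 0, 0], "delta_rot": [0, 0, 0], "fingers": -1},
])

```text
time_s: 21.62
tcp_pos: [0.53, 0.1772, 0.1193]
eef_rot: [-179.9, 0.0, 54.0]
contact_force: [-7.8, 3.1, 7.5]
gripper_width: 0.0336
gripper_force: 35.0
```

Call:
play_rows([
  {"slide": [0, 0, 0.0004], "delta_rot": [0, 0, 1], "fingers": -1},
  {"slide": [0, 0, 0.0004], "delta_rot": [0, 0, 1], "fingers": -1},
  {"slide": [0, 0, 0.0004], "delta_rot": [0, 0, 1], "fingers": -1},
  {"slide": [0, 0, 0.0004], "delta_rot": [0, 0, 1], "fingers": -1},
  {"slide": [0, 0, 0.0004], "delta_rot": [0, 0, 1], "fingers": -1},
  {"slide": [0, 0, 0.0004], "delta_rot": [0, 0, 1], "fingers": -1},
  {"slide": [0, 0, 0.0004], "delta_rot": [0, 0, 1], "fingers": -1},
  {"slide": [0, 0, 0], "delta_rot": [0, 0, 0], "fingers": -1},
])

```text
time_s: 22.62
tcp_pos: [0.5296, 0.1779, 0.1189]
eef_rot: [-179.9, 0.0, 21.9]
contact_force: [-12.2, 6.4, 8.9]
gripper_width: 0.0336
gripper_force: 35.0
```

Call:
play_rows([
  {"slide": [0, 0, 0.0004], "delta_rot": [0, 0, 1], "fingers": -1},
  {"slide": [0, 0, 0.0004], "delta_rot": [0, 0, 1], "fingers": -1},
  {"slide": [0, 0, 0.0004], "delta_rot": [0, 0, 1], "fingers": -1},
  {"slide": [0, 0, 0.0004], "delta_rot": [0, 0, 1], "fingers": -1},
  {"slide": [0, 0, 0.0004], "delta_rot": [0, 0, 1], "fingers": -1},
  {"slide": [0, 0, 0.0004], "delta_rot": [0, 0, 1], "fingers": -1},
  {"slide": [0, 0, 0.0004], "delta_rot": [0, 0, 1], "fingers": -1},
  {"slide": [0, 0, 0], "delta_rot": [0, 0, 0], "fingers": -1},
])

```text
time_s: 23.62
tcp_pos: [0.5297, 0.1787, 0.1184]
eef_rot: [-179.8, 0.1, -10.2]
contact_force: [-13.2, 10.2, 7.3]
gripper_width: 0.0338
gripper_force: 35.0
```

```bash
python3 st.py
```

```text
23.625 [0.5297 0.1787 0.1184] [-1.7985e+02  1.0000e-01 -1.0160e+01] F [-13.16  10.19   7.32] M [ 3.783  4.816 -0.051] q [ 38.6  15.2 -22.3  -0.2 -52.4  41.4]
```

Call:
play_rows([
  {"slide": [-0.009, -0.0045, 0], "delta_rot": [0, 0, 0], "fingers": -1},
  {"slide": [0, 0, 0.0004], "delta_rot": [0, 0, 1], "fingers": -1},
  {"slide": [0, 0, 0.0004], "delta_rot": [0, 0, 1], "fingers": -1},
  {"slide": [0, 0, 0.0004], "delta_rot": [0, 0, 1], "fingers": -1},
  {"slide": [0, 0, 0.0004], "delta_rot": [0, 0, 1], "fingers": -1},
  {"slide": [0, 0, 0], "delta_rot": [0, 0, 0], "fingers": -1},
  {"slide": [0, 0, 0], "delta_rot": [0, 0, 0], "fingers": -1},
])

```text
time_s: 24.5
tcp_pos: [0.5296, 0.1793, 0.1182]
eef_rot: [-179.9, 0.0, -28.4]
contact_force: [-7.4, 7.6, 3.9]
gripper_width: 0.0337
gripper_force: 35.0
```

```bash
python3 st.py
```

```text
24.5 [0.5296 0.1793 0.1182] [-1.7986e+02  5.0000e-02 -2.8420e+01] F [-7.45  7.58  3.85] M [ 2.705  2.524 -0.077] q [ 38.7  15.2 -22.4  -0.1 -52.3  23. ]
```

Call:
play_rows([
  {"slide": [-0.004, -0.001, 0.0004], "delta_rot": [0, 0, 1], "fingers": -1},
  {"slide": [0, 0, 0.0004], "delta_rot": [0, 0, 1], "fingers": -1},
  {"slide": [0, 0, 0.0004], "delta_rot": [0, 0, 1], "fingers": -1},
  {"slide": [0, 0, 0.0004], "delta_rot": [0, 0, 1], "fingers": -1},
  {"slide": [0, 0, 0], "delta_rot": [0, 0, 0], "fingers": -1},
  {"slide": [0, 0, 0], "delta_rot": [0, 0, 0], "fingers": -1},
])

```text
time_s: 25.25
tcp_pos: [0.5299, 0.1798, 0.118]
eef_rot: [-179.8, 0.1, -46.8]
contact_force: [-3.9, 6.4, 2.4]
gripper_width: 0.0335
gripper_force: 35.0
```

```bash
python3 st.py
```

```text
25.25 [0.5299 0.1798 0.118 ] [-1.7983e+02  5.0000e-02 -4.6750e+01] F [-3.89  6.45  2.41] M [ 2.351  1.271 -0.07 ] q [ 38.7  15.2 -22.4  -0.1 -52.2   4.6]
```

Call:
play_rows([
  {"slide": [-0.004, 0, 0.0004], "delta_rot": [0, 0, 1], "fingers": -1},
  {"slide": [0, 0, 0.0004], "delta_rot": [0, 0, 1], "fingers": -1},
  {"slide": [0, 0, 0.0004], "delta_rot": [0, 0, 1], "fingers": -1},
  {"slide": [0, 0, 0.0004], "delta_rot": [0, 0, 1], "fingers": -1},
  {"slide": [0, 0, 0], "delta_rot": [0, 0, 0], "fingers": -1},
  {"slide": [0, 0, 0], "delta_rot": [0, 0, 0], "fingers": -1},
])

```text
time_s: 26.0
tcp_pos: [0.5302, 0.1801, 0.1178]
eef_rot: [-179.8, 0.1, -65.1]
contact_force: [1.3, 4.7, -0.8]
gripper_width: 0.0337
gripper_force: 35.0
```

```bash
python3 st.py
```

```text
26.0 [0.5302 0.1801 0.1178] [-1.798e+02  7.000e-02 -6.506e+01] F [ 1.3   4.72 -0.82] M [ 1.923 -0.201 -0.076] q [ 38.8  15.2 -22.5  -0.  -52.1 -13.8]
```

Call:
play_rows([
  {"slide": [-0.003, 0, 0.0005], "delta_rot": [0, 0, 1], "fingers": -1},
  {"slide": [0, 0, 0.0005], "delta_rot": [0, 0, 1], "fingers": -1},
  {"slide": [0, 0, 0.0005], "delta_rot": [0, 0, 1], "fingers": -1},
  {"slide": [0, 0, 0.0005], "delta_rot": [0, 0, 1], "fingers": -1},
  {"slide": [0, 0, 0], "delta_rot": [0, 0, 0], "fingers": -1},
  {"slide": [0, 0, 0], "delta_rot": [0, 0, 0], "fingers": -1},
])

```text
time_s: 26.75
tcp_pos: [0.5306, 0.1803, 0.1176]
eef_rot: [-179.8, 0.1, -83.4]
contact_force: [3.6, 2.7, -3.6]
gripper_width: 0.0334
gripper_force: 35.0
```

```bash
python3 st.py
```

```text
26.75 [0.5306 0.1803 0.1176] [-1.7978e+02  1.1000e-01 -8.3400e+01] F [ 3.59  2.74 -3.58] M [ 1.233 -1.36  -0.061] q [ 38.8  15.2 -22.5   0.  -52.  -32.2]
```

Call:
play_rows([
  {"slide": [0, 0, 0.0007], "delta_rot": [0, 0, 1], "fingers": -1},
  {"slide": [0, 0, 0.0006], "delta_rot": [0, 0, 1], "fingers": -1},
  {"slide": [0, 0, 0.0006], "delta_rot": [0, 0, 1], "fingers": -1},
  {"slide": [0, 0, 0.0006], "delta_rot": [0, 0, 1], "fingers": -1},
  {"slide": [0, 0, 0], "delta_rot": [0, 0, 0], "fingers": -1},
  {"slide": [0, 0, 0], "delta_rot": [0, 0, 0], "fingers": -1},
])

```text
time_s: 27.5
tcp_pos: [0.5311, 0.1804, 0.1173]
eef_rot: [-179.8, 0.2, -101.7]
contact_force: [5.6, 2.8, -3.5]
gripper_width: 0.034
gripper_force: 35.0
```

```bash
python3 st.py
```

```text
27.5 [0.5311 0.1804 0.1173] [-179.79    0.19 -101.72] F [ 5.64  2.79 -3.54] M [ 0.891 -2.222 -0.084] q [ 38.8  15.3 -22.5   0.1 -51.9 -50.5]
```

Call:
play_rows([
  {"slide": [-0.003, -0.0035, 0.0006], "delta_rot": [0, 0, 1], "fingers": -1},
  {"slide": [0, 0, 0.0006], "delta_rot": [0, 0, 1], "fingers": -1},
  {"slide": [0, 0, 0.0006], "delta_rot": [0, 0, 1], "fingers": -1},
  {"slide": [0, 0, 0.0006], "delta_rot": [0, 0, 1], "fingers": -1},
  {"slide": [0, 0, 0], "delta_rot": [0, 0, 0], "fingers": -1},
  {"slide": [0, 0, 0], "delta_rot": [0, 0, 0], "fingers": -1},
])

```text
time_s: 28.25
tcp_pos: [0.5316, 0.1802, 0.117]
eef_rot: [-179.8, 0.2, -120.1]
contact_force: [5.8, 0.7, -2.4]
gripper_width: 0.0335
gripper_force: 35.0
```

```bash
python3 st.py
```

```text
28.25 [0.5316 0.1802 0.117 ] [-179.85    0.2  -120.05] F [ 5.81  0.73 -2.36] M [ 0.139 -2.262 -0.061] q [ 38.8  15.4 -22.4   0.1 -52.  -68.9]
```

Call:
play_rows([
  {"slide": [-0.002, -0.0035, 0.0005], "delta_rot": [0, 0, 1], "fingers": -1},
  {"slide": [0, 0, 0.0005], "delta_rot": [0, 0, 1], "fingers": -1},
  {"slide": [0, 0, 0.0005], "delta_rot": [0, 0, 1], "fingers": -1},
  {"slide": [0, 0, 0.0005], "delta_rot": [0, 0, 1], "fingers": -1},
  {"slide": [0, 0, 0], "delta_rot": [0, 0, 0], "fingers": -1},
  {"slide": [0, 0, 0], "delta_rot": [0, 0, 0], "fingers": -1},
])

```text
time_s: 29.0
tcp_pos: [0.5321, 0.1799, 0.1168]
eef_rot: [-179.9, 0.2, -138.4]
contact_force: [4.4, -0.0, -1.1]
gripper_width: 0.0337
gripper_force: 35.0
```

```bash
python3 st.py
```

```text
29.0 [0.5321 0.1799 0.1168] [-179.91    0.2  -138.39] F [ 4.44 -0.   -1.06] M [-0.29  -2.033 -0.08 ] q [ 38.7  15.4 -22.4   0.1 -52.  -87.2]
```

Call:
play_rows([
  {"slide": [-0.001, -0.003, 0.0004], "delta_rot": [0, 0, 1], "fingers": -1},
  {"slide": [0, 0, 0.0004], "delta_rot": [0, 0, 1], "fingers": -1},
  {"slide": [0, 0, 0.0004], "delta_rot": [0, 0, 1], "fingers": -1},
  {"slide": [0, 0, 0.0004], "delta_rot": [0, 0, 1], "fingers": -1},
  {"slide": [0, 0, 0], "delta_rot": [0, 0, 0], "fingers": -1},
  {"slide": [0, 0, 0], "delta_rot": [0, 0, 0], "fingers": -1},
])

```text
time_s: 29.75
tcp_pos: [0.5324, 0.1794, 0.1165]
eef_rot: [-180.0, 0.2, -156.7]
contact_force: [5.2, 0.0, -0.3]
gripper_width: 0.0338
gripper_force: 35.0
```

```bash
python3 st.py
```

```text
29.75 [0.5324 0.1794 0.1165] [-179.96    0.19 -156.73] F [ 5.24  0.02 -0.27] M [-0.632 -1.914 -0.109] q [ 3.860e+01  1.550e+01 -2.240e+01  1.000e-01 -5.200e+01 -1.054e+02]
```

Call:
play_rows([
  {"slide": [0, 0, 0.0004], "delta_rot": [0, 0, 1], "fingers": -1},
  {"slide": [0, 0, 0.0004], "delta_rot": [0, 0, 1], "fingers": -1},
  {"slide": [0, 0, 0], "delta_rot": [0, 0, 0], "fingers": -1},
  {"slide": [0, 0, 0], "delta_rot": [0, 0, 0], "fingers": -1},
])

```text
time_s: 30.25
tcp_pos: [0.5324, 0.1791, 0.1165]
eef_rot: [-180.0, 0.2, -165.9]
contact_force: [6.3, -1.9, -0.8]
gripper_width: 0.0337
gripper_force: 35.0
```

```bash
python3 st.py
```

```text
30.25 [0.5324 0.1791 0.1165] [-179.97    0.2  -165.89] F [ 6.28 -1.87 -0.79] M [-1.045 -2.038 -0.1  ] q [ 3.860e+01  1.550e+01 -2.240e+01  1.000e-01 -5.200e+01 -1.146e+02]
```

Call:
play_rows([
  {"slide": [0, 0, 0.0004], "delta_rot": [0, 0, 1], "fingers": -1},
  {"slide": [0, 0, 0.0004], "delta_rot": [0, 0, 1], "fingers": -1},
  {"slide": [0, 0, 0], "delta_rot": [0, 0, 0], "fingers": -1},
  {"slide": [0, 0, 0], "delta_rot": [0, 0, 0], "fingers": -1},
])

```text
time_s: 30.75
tcp_pos: [0.5324, 0.1789, 0.1165]
eef_rot: [-180.0, 0.2, -175.0]
contact_force: [5.3, -3.5, 1.4]
gripper_width: 0.0336
gripper_force: 35.0
```

```bash
python3 st.py
```

```text
30.75 [0.5324 0.1789 0.1165] [-179.98    0.19 -175.05] F [ 5.35 -3.5   1.36] M [-1.466 -2.112  0.028] q [  38.6   15.5  -22.4    0.2  -52.  -123.8]
```

Call:
play_rows([
  {"slide": [0, 0, 0.0002], "delta_rot": [0, 0, 1], "fingers": -1},
])

```text
time_s: 30.88
tcp_pos: [0.5324, 0.1788, 0.1164]
eef_rot: [-180.0, 0.2, -179.7]
contact_force: [6.4, -3.1, 0.6]
gripper_width: 0.0339
gripper_force: 35.0
```

```bash
python3 st.py
```

```text
30.875 [0.5324 0.1788 0.1164] [-179.98    0.19 -179.69] F [ 6.35 -3.06  0.55] M [-1.76  -2.125  0.283] q [  38.6   15.5  -22.4    0.2  -52.  -128.4]
```

Call:
play_rows([
  {"slide": [0, 0, 0], "delta_rot": [0, 0, 0], "fingers": -1},
  {"slide": [0, 0, 0], "delta_rot": [0, 0, 0], "fingers": -1},
])

```text
time_s: 31.12
tcp_pos: [0.5324, 0.1788, 0.1165]
eef_rot: [-180.0, 0.2, -179.6]
contact_force: [6.1, -2.8, 0.9]
gripper_width: 0.0339
gripper_force: 35.0
```

```bash
python3 st.py
```

```text
31.125 [0.5324 0.1788 0.1165] [-179.99    0.19 -179.63] F [ 6.12 -2.78  0.9 ] M [-1.673 -2.09   0.071] q [  38.6   15.5  -22.4    0.2  -52.  -128.4]
```

Call:
play_rows([
  {"slide": [0, 0, 0.0002], "delta_rot": [0, 0, 1], "fingers": -1},
])

```text
time_s: 31.25
tcp_pos: [0.5324, 0.1787, 0.1164]
eef_rot: [-180.0, 0.2, 175.7]
contact_force: [7.0, -5.2, 1.0]
gripper_width: 0.0334
gripper_force: 35.0
```

```bash
python3 st.py
```

```text
31.25 [0.5324 0.1787 0.1164] [-179.99    0.19  175.73] F [ 7.   -5.17  1.05] M [-1.983 -2.099  0.397] q [  38.6   15.5  -22.4    0.2  -52.  -133. ]
```

Call:
play_rows([
  {"slide": [0, 0, 0], "delta_rot": [0, 0, 0], "fingers": -1},
  {"slide": [0, 0, 0], "delta_rot": [0, 0, 0], "fingers": -1},
])

```text
time_s: 31.5
tcp_pos: [0.5324, 0.1786, 0.1164]
eef_rot: [-180.0, 0.2, 175.8]
contact_force: [6.5, -4.1, 0.8]
gripper_width: 0.0335
gripper_force: 35.0
```

```bash
python3 st.py
```

```text
31.5 [0.5324 0.1786 0.1164] [-179.99    0.19  175.79] F [ 6.53 -4.15  0.84] M [-1.818 -2.043  0.085] q [  38.6   15.5  -22.4    0.2  -52.  -132.9]
```

Call:
play_rows([
  {"slide": [0, 0, 0.0001], "delta_rot": [0, 0, 0.6], "fingers": -1},
])

```text
time_s: 31.62
tcp_pos: [0.5324, 0.1786, 0.1164]
eef_rot: [-180.0, 0.2, 173.0]
contact_force: [5.6, -4.8, 0.9]
gripper_width: 0.0336
gripper_force: 35.0
```

```bash
python3 st.py
```

```text
31.625 [0.5324 0.1786 0.1164] [-179.99    0.19  173.02] F [ 5.62 -4.78  0.91] M [-2.015 -2.085  0.373] q [  38.6   15.5  -22.4    0.2  -52.  -135.7]
```

Call:
play_rows([
  {"slide": [0, 0, 0], "delta_rot": [0, 0, 0], "fingers": -1},
  {"slide": [0, 0, 0], "delta_rot": [0, 0, 0], "fingers": 0.2},
  {"slide": [0, 0, 0], "delta_rot": [0, 0, 0], "fingers": 0.2},
  {"slide": [0, 0, 0], "delta_rot": [0, 0, 0], "fingers": 0.2},
  {"slide": [0, 0, -0.1], "delta_rot": [0, 0, 0], "fingers": 0.2},
  {"slide": [0, 0, -0.25], "delta_rot": [0, 0, 0], "fingers": 0.2},
  {"slide": [0, 0, -0.25], "delta_rot": [0, 0, 0], "fingers": 0.2},
  {"slide": [0, 0, 0], "delta_rot": [0, 0, 0], "fingers": 0.2},
])

```text
time_s: 32.62
tcp_pos: [0.5323, 0.1801, 0.2099]
eef_rot: [179.8, 0.3, 172.9]
contact_force: [-0.5, 0.7, -0.8]
gripper_width: 0.0527
gripper_force: 0.0
```

```bash
python3 st.py
python3 - <<'E'
from h import *
s=r.capture("side")
cv2.imwrite("pics/z6.png",cv2.resize(s["image"][170:270,150:300],(750,500),interpolation=cv2.INTER_CUBIC))
E
```

```text
32.625 [0.5323 0.1801 0.2099] [179.75   0.32 172.91] F [-0.54  0.73 -0.82] M [-0.004 -0.086 -0.039] q [ 3.870e+01  1.040e+01 -1.560e+01  1.000e-01 -6.370e+01 -1.358e+02]
```

View pics/z6.png

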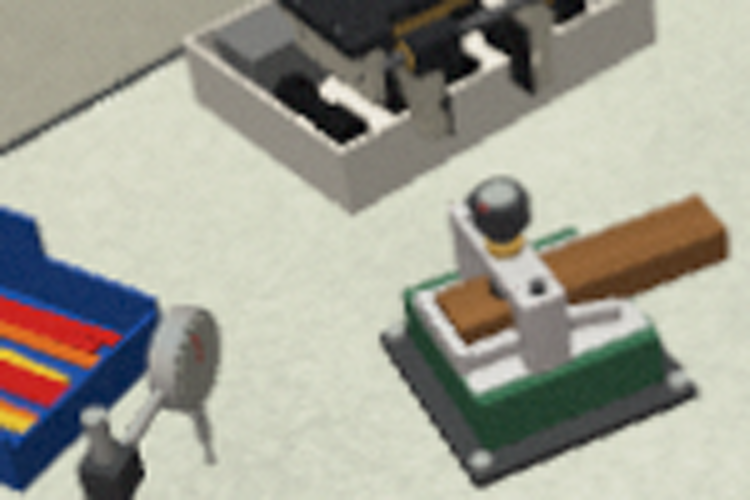

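The picture shows the beam home under the bridge with the pad down on it. The gripper is clear above and the dial stand hasn't moved. Driving torque reached about 0.4 N m, which is firm, so I'm handing it in.

```bash
python3 -c "
from plant import r
print(r.close_job())"
```

```text
the job is handed in; nothing more can be done
None
```

I handed the job in at about 33 s: the wooden beam is home against the end stop, the thumbscrew is tightened to about 0.4 N m (firm, below the 0.8 bruising point), and the gripper is clear; the hand-in returned no verdict.

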